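Pin the swing arm into the drawbar fork

ROBOT

A 7-joint arm with a two-finger parallel gripper is mounted at the origin on a cart in front of the work surface, level with it; the furniture and walls round the work are solid. World frame = base frame: x ahead of the robot, y to its left, z up, the work surface at z = 0. Lengths are in m, angles in rad, forces in N, time in s.
With the tool pointing down it reaches from about 0.4 to 0.85 m from the base axis. Payload 10.4 kg.
Tool frame: the origin (TCP) lies midway between the tips of the shut fingers; the grasp point (between the pads) lies 19 mm behind it (manip.hold_point_z is the distance from the TCP to the grasp point, in m); z points along the fingers, y is the line along which they close (so a half turn about z gives the same grasp; the last joint's range is limited). The gripper opens to 85 mm and grips with 20 to 120 N. Pads are 22 mm wide; open, the fingers measure 114 mm over their backs; the gripper's body (76 mm by 85 mm) begins 54 mm behind the grasp point. The pads swing forward as they close: fully open they stand 13 mm farther back than shut.
Start: joints at [1.322, 0.332, -0.065, 1.46, 0.022, 1.35, -0.088], TCP at [0.14, -0.609, 0.231] pointing down, gripper open.
Joint ranges: [-2.6, 2.6], [-0.5, 2.12], [-1.47, 1.34], [0.16, 2.42], [-1.27, 4.41], [0.06, 2.06], [-2.6, 2.6]. Speed limits (rad/s): [2.22, 2.22, 2.79, 2.79, 3.14, 3.14, 3.14].

INTERFACE

Orientations are given as a unit quaternion [x, y, z, w].
In Python, from workcell import manip, eyes, job gives the robot as it stands.
- The arm moves only by the shell command python3 -m crank 'ROWS' [FORCE]. ROWS is JSON, a list that holds one entry, the list of rows, each a list of 7 numbers: the finger opening in cm, from 0 to 8.54, then the shift along the world's x, y, z in cm, then the turn, a rotation vector about the world's x, y, z in degrees. In form: [[[hand, x, y, z, ax, ay, az], ...]]. A call has 1 to 20 rows; each row shifts and turns the commanded pose from where the row before left it; what a row does not reach is not made up. A row lasts 1/8 s, in which the tool goes at most 62.5 mm and 10.7 degrees, less where a joint would pass 70% of its speed; a pose out of reach is approached as far as the arm can. A call with a gripper value outside its range is refused whole. The fingers move at their own pace and stop on an object; FORCE is the grip in N (left out, the last holds). Time passes only in rows, so rows that do not move let the fingers close. It gives the time, the measured TCP pose, the force, the opening and the grip force at its end, in the units of the state.
- manip.get_obs(): the state, without advancing time (a new reading comes with each control period).
- eyes.camera(name): name is "side" or "top" or "wrist"; returns (picture, depth): 400x640x3 uint8, red, green, blue; 400x640 float32, m along the optical axis (not along the pixel's ray), 0 where there is no reading.
- eyes.camera_params(name): a dict with "fx", "fy", "cx", "cy" (pixels), "world_from_camera" (4x4, takes a point from camera to world coordinates); the wrist camera has in their place "hand_eye" (4x4, takes a point from camera to tool coordinates, whose origin is the TCP and whose axes are the flange's). Camera axes: x right, y down, z forward; pixel columns grow to the right and rows downward; lengths in m; the calibration is good to about 2 mm. The wrist camera is an equidistant fisheye: a pixel r from the principal point sees the ray r / f radians off the axis. A picture is of the moment at which its call begins: read the wrist's pose just before it. camera_params takes no time and is no camera call.
- job.hand_in(): hands the job in; it is judged then, once.
The state is a dict: "clock": time; "joint_pos": joint angles; "joint_velocities": joint speeds; "tau": joint torques, N m; "position": TCP position; "ee_rot": TCP orientation; "ft_force": force on the tool from outside, world axes, zero at the start; "torque": the same for the moment, N m; "grip_width": opening from 0.0 (shut) to 1.0 (fully open); "grasp_force": force on a finger pad.
Only numpy, scipy, OpenCV 4.12 (cv2) and the standard library are available. Lean on these libraries where they do the work, as an engineer would, in place of code of your own. Each camera call takes 0.05 s, during which the arm holds its last target. There are 200 camera calls.

TASK

Swing the aluminium arm of the drawbar anchor in between the two ears of its steel fork, as far as it goes, then take the steel coupling pin from its parking block and thread it down through upper ear, arm eye and lower ear until its collar rests flush on the upper ear, and let go. The fork has been clamped somewhere along its slots, so feel for its hole with the pin tip; work gently (the anchor must never feel more than about 25 N), lower the pin all the way instead of dropping it, and leave the tin, ring, gauge and weight where they are.

Things in the scene. Friction and masses are not known exactly. Their poses are not given: they have to be found in the camera images.
- anchor_mark (a point): Middle of the fork's adjusting range, at the height of the upper ear's top (72 mm over the table), with the fixed anchor's axes (x away from the robot at yaw 0, z up). The fork is clamped immovably with its hole axis at x 0 and anywhere from -14 to +14 mm along the anchor's y from here; arm pivot and arm shift with it.
- anchor: Fixed foot plate, origin on the table below anchor_mark. Fork, about its hole axis: two steel ears, 40 mm along x and 66 mm along y, at heights 62-72 and 30-40 mm, each with a vertical 13.6 mm through hole, 0.8 mm chamfer; a spine joins them at x +20 to +40 mm; free below the lower ear down to 16 mm over the table.
- pivot_mark (a point): Where the arm's vertical pivot would be in mid-range (it shifts by the same -14 to +14 mm along y as the fork): 85 mm to +y of the hole axis, at the arm's mid-height (51 mm). Anchor's axes. Pivot parts reach up to 64 mm over the table.
- swing_arm (a joint): Arm angle, rad. 0: closed, the arm points from its pivot along the anchor's -y, eye in line with the ears' holes. Positive: swung out to the anchor's -x side; 0.35-0.6 at the start. Stops at -0.02 (eye 1.7 mm too far; the pin's tip wedges it back). Stays where left (0.12 N m). 10 mm thick at heights 46-56 mm; eye 36 x 36 mm, hole 13.6 mm chamfered, 85 mm from the pivot. Pushed by its end tab.
- tab_mark (a point): Where the centre of the push tab's robot-side face is when the arm is closed, fork in mid-range (shifts with the fork). The upright tab ends the arm: 40 mm long (145-185 mm from the pivot), heights 46-70 mm; its flat face is 8 mm to the -x side of the arm's centre line (pivot to eye). The point is 58 mm high. Anchor's axes.
- pin_mid (a point): Centre of the loose steel pin (95 mm long, 0.1-0.17 kg), z up along it to the knob. From here: tip at -47.5 mm (flat 9.4 mm, chamfered over 1.5 mm to the 12 mm shank); collar 24 mm across, +6.5 to +11.5 mm; dark cylindrical knob 18 mm across, +11.5 to +47.5 mm. Starts upright in the parking block, collar on the block.
- pin_block: Fixed black parking block 50 x 50 x 60 mm, origin at the centre of its underside, with a vertical 16 mm hole in which the pin stands.
- tin: Bystander: white moisture tin, 56 mm across, 36 mm high; origin under its centre.
- ring: Bystander: steel cutting ring filled with soil, 69 mm across, 20 mm high; origin under its centre.
- gauge: Bystander: dial gauge lying on its back, 112 x 59 x 23 mm; origin under its centre.
- small_weight: Bystander: brass-coloured knobbed weight, 31 mm across, 41 mm high; origin under its centre.

How it is judged:
By the outcome, as a careful person would: the job done as asked, in the order asked, and still so for the second after the job is handed in, with the robot touching nothing.
It also fails if it takes over 67 s, if anything falls off the work surface, if the arm or the gripper's body presses on something with over 40 N, if the wrist force passes 120 N, or if a joint passes its speed limit or range.

## Working session

There is one attempt and no reset: what is moved stays moved. The work goes in short steps, Python scripts to look and compute and a shell command to move; the robot and the scene stay as the last step left them, time stands still between calls to the robot, and variables do not carry over. Pictures are saved under pics/ and viewed, at most 10 in all, crops included, and the job is handed in when it is done.

```bash
ls; mkdir -p pics; python3 - <<'E'
from workcell import manip, eyes, job
import cv2,numpy as np
o=manip.get_obs();print(o)
for n in("top","side"):
    p,d=eyes.camera(n);cv2.imwrite(f"pics/{n}0.png",p[:,:,::-1]);np.savez(f"{n}0.npz",p=p,d=d)
    c=eyes.camera_params(n);print(n,c)
E
```

```text
pics
{'clock': 0.0, 'joint_pos': array([ 1.32240367,  0.33285734, -0.0646653 ,  1.46098207,  0.02161811,
        1.34993029, -0.08847372]), 'joint_velocities': array([ 0.00148122, -0.00119603,  0.00025157, -0.00103666,  0.00057518,
        0.00098265,  0.00026   ]), 'tau': array([-8.54606897e-04, -6.25454235e+01,  4.88969078e-02, -3.91609704e+01,
        1.62012287e-02,  1.01040822e-02,  9.28453687e-06]), 'position': array([ 0.13980065, -0.60875049,  0.23050549]), 'ee_rot': array([ 9.93632615e-01,  1.12666219e-01, -1.33397789e-04, -7.28567392e-04]), 'ft_force': array([ 0.20826147, -1.06801829,  0.89683404]), 'torque': array([0.00918095, 0.00950119, 0.02024531]), 'grasp_force': 0.0, 'grip_width': 1.0015451328415348}
top {'fx': 411.0046260695559, 'fy': 411.0046260695559, 'cx': 315.97472571076855, 'cy': 201.5367342467628, 'world_from_camera': array([[ 0.00574668, -0.98106565,  0.1935902 ,  0.33755823],
       [-0.99997933, -0.00619624, -0.0017168 , -0.10096199],
       [ 0.00288383, -0.19357633, -0.98108098,  1.11882423],
       [ 0.        ,  0.        ,  0.        ,  1.        ]])}
side {'fx': 376.5850189794531, 'fy': 376.5850189794531, 'cx': 321.72901989346246, 'cy': 198.67762806625086, 'world_from_camera': array([[-0.94429276, -0.20908771,  0.25415256,  0.30273314],
       [-0.32854993,  0.64381185, -0.69105807,  0.50621045],
       [-0.01913468, -0.73606293, -0.67664261,  0.63949608],
       [ 0.        ,  0.        ,  0.        ,  1.        ]])}
```

View pics/top0.png

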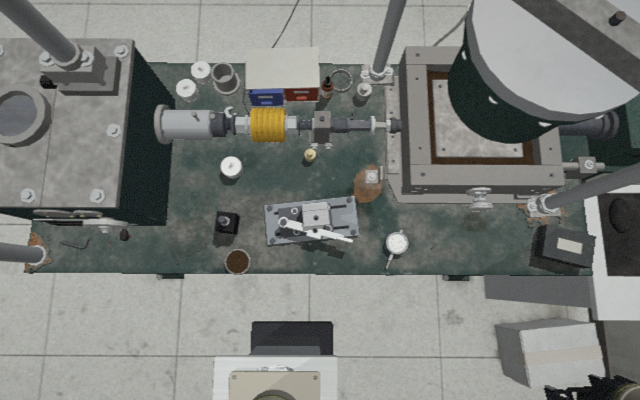

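View pics/side0.png

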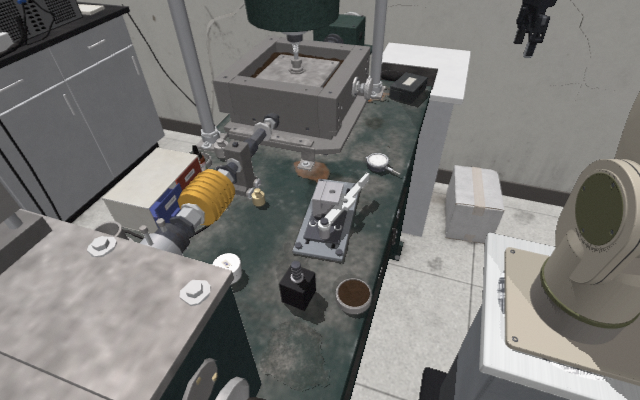

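Top view: foot plate at about cols 265–357, rows 197–245. The pivot is near (285,222) and the arm runs to its tab near (350,238). The parking block with the pin is at (227,222), the ring at (237,262), the tin at (231,168), the weight at (310,155) and the gauge at (397,243). I'll zoom both views.

```bash
cat > h.py <<'E'
import numpy as np,cv2
from workcell import manip,eyes
def ray(n,u,v):
    c=eyes.camera_params(n);T=c["world_from_camera"]
    d=T[:3,:3]@np.array([(u-c["cx"])/c["fx"],(v-c["cy"])/c["fy"],1]);return T[:3,3],d
def onz(n,u,v,z):
    o,d=ray(n,u,v);return o+d*(z-o[2])/d[2]
def pt(n,u,v,dep):
    o,d=ray(n,u,v);return o+d*dep
def proj(n,P):
    c=eyes.camera_params(n);q=np.linalg.inv(c["world_from_camera"])@np.append(P,1);return c["fx"]*q[0]/q[2]+c["cx"],c["fy"]*q[1]/q[2]+c["cy"]
E
python3 - <<'E'
import cv2,numpy as np
a=np.load("top0.npz")["p"][185:285,200:370];b=np.load("side0.npz")["p"][165:315,230:410]
A=cv2.resize(a,None,fx=4.7,fy=4.7,interpolation=cv2.INTER_CUBIC)
cv2.imwrite("pics/tz.png",A[:,:,::-1])
B=cv2.resize(b,None,fx=4,fy=4,interpolation=cv2.INTER_CUBIC);cv2.imwrite("pics/sz.png",B[:,:,::-1])
E
```

```text
(no output)
```

View pics/tz.png

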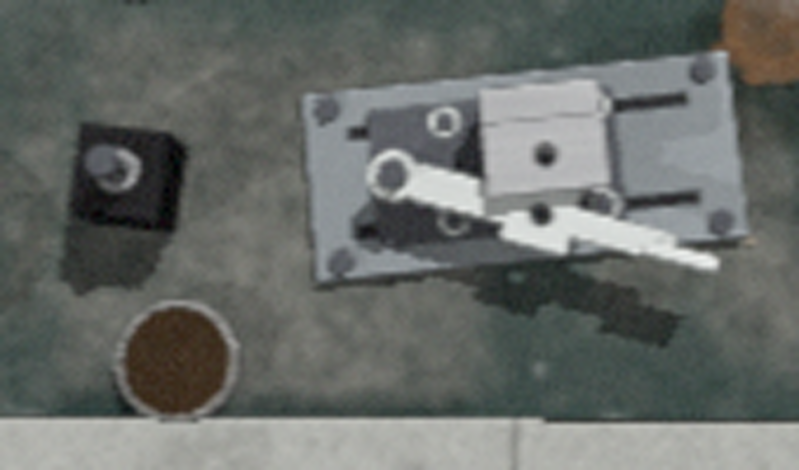

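View pics/sz.png

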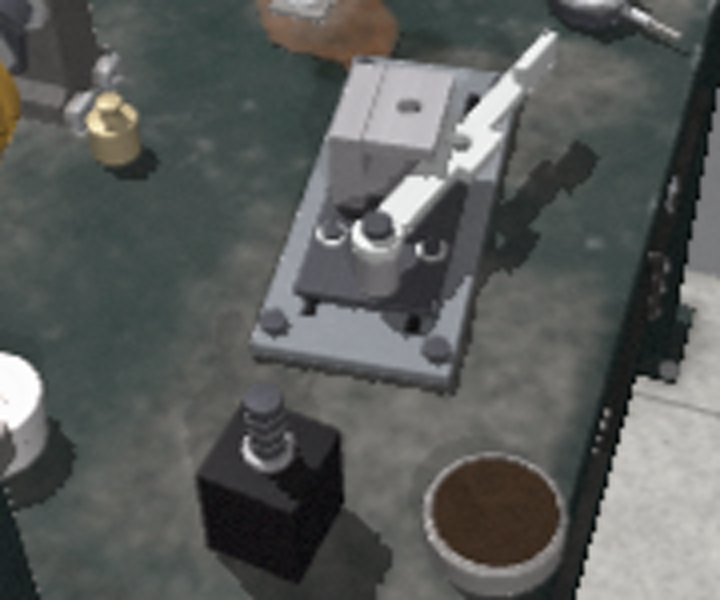

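Zoomed views: the upper ear hole is visible at (545,153) in the top zoom and (410,106) in the side zoom. The pivot cap is at (392,173), the eye hole at (541,213) and the knob at (102,158), all in the top zoom. The arm is swung to the robot side.

```bash
python3 - <<'E'
from h import *
t=lambda x,y:((x+.5)/4.7-.5+200,(y+.5)/4.7-.5+185)
s=lambda x,y:((x+.5)/4-.5+230,(y+.5)/4-.5+165)
def both(nm,a,b,z):
    print(nm,"T",onz("top",*t(*a),z).round(4),"S",onz("side",*s(*b),z).round(4) if b else "")
both("hole",(545,154),(410,106),.072)
both("pivot",(392,174),(376,226),.064)
both("eye",(541,214),(461,143),.056)
both("tabtip",(717,265),(548,36),.07)
both("knobtop",(102,158),(264,396),.101)
both("collar",None or (118,172),(268,450),.065)
for n,z in(("top",0),):
  # plate bolt heads + corners
  B={k:onz("top",*t(*v),.02) for k,v in dict(tl=(327,110),tr=(703,69),bl=(342,262),br=(721,221)).items()}
  for k,v in B.items(): print(k,v.round(4))
  c=sum(B.values())/4;print("bolt centre",c)
  e=(B['tl']-B['tr'])+(B['bl']-B['br']);print("yaw deg",np.degrees(np.arctan2(-e[0],e[1])))
  e=(B['tl']-B['bl'])+(B['tr']-B['br']);print("yaw deg x",np.degrees(np.arctan2(e[1],e[0])))
# triangulate hole, knob
def tri(a,b):
    o1,d1=ray("top",*t(*a));o2,d2=ray("side",*s(*b))
    k=np.linalg.lstsq(np.c_[d1,-d2],o2-o1,rcond=None)[0];p,q=o1+k[0]*d1,o2+k[1]*d2;return ((p+q)/2).round(4),np.linalg.norm(p-q).round(4)
print(tri((545,154),(410,106)),tri((102,158),(264,396)),tri((392,174),(376,226)))
# depth-based check: ear top, knob
for n in("top","side"):
    d=np.load(n+"0.npz")["d"]
    H=np.array([pt(n,u,v,d[v,u])for v in range(400)for u in range(640)])
    np.save(n+"pts.npy",H)
    m=(abs(H[:,2]-.072)<.003)&(H[:,0]>.4)&(H[:,0]<.65)&(abs(H[:,1]+.11)<.12)
    print(n,m.sum(),H[m].mean(0),H[m].min(0),H[m].max(0))
    if m.sum()>20: print(cv2.minAreaRect((H[m][:,:2]*1000).astype(np.float32)))
E
```

```text
hole T [ 0.5025 -0.102   0.072 ] S [ 0.5017 -0.1047  0.072 ]
pivot T [ 0.4921 -0.0177  0.064 ] S [ 0.492  -0.0164  0.064 ]
eye T [ 0.4715 -0.1     0.056 ] S [ 0.4699 -0.1006  0.056 ]
tabtip T [ 0.4424 -0.1958  0.07  ] S [ 0.4433 -0.1927  0.07  ]
knobtop T [0.4943 0.1339 0.101 ] S [0.4931 0.1322 0.101 ]
collar T [0.4921 0.133  0.065 ] S [0.4924 0.1353 0.065 ]
tl [0.5357 0.0241 0.02  ]
tr [ 0.5612 -0.1935  0.02  ]
bl [0.4478 0.0131 0.02  ]
br [ 0.4726 -0.2029  0.02  ]
bolt centre [ 0.50432767 -0.08978053  0.02      ]
yaw deg 6.619402198653024
yaw deg x 6.592105433352145
(array([ 0.5015, -0.1021,  0.0744]), np.float64(0.0012)) (array([0.4933, 0.1333, 0.1026]), np.float64(0.0016)) (array([ 0.4924, -0.0176,  0.0626]), np.float64(0.0001))Traceback (most recent call last):
  File "<stdin>", line 27, in <module>
  File "h.py", line 9, in pt
    o,d=ray(n,u,v);return o+d*dep
        ~~~^^^^^^^
  File "h.py", line 4, in ray
    c=eyes.camera_params(n);T=c["world_from_camera"]
ValueError: time passes only in moves, steps and waits
```

The two views agree: hole at (0.502, -0.103), anchor yaw about 6.6°, arm angle about 0.36 rad, and a hole-to-pivot distance of 85 mm, as specified. Next I move to the robot side of the tab with the fingers shut.

```bash
python3 -m crank '[[[0,2.2,3.5,0,0,0,-0.5],[0,2.2,3.5,0,0,0,-0.5],[0,2.2,3.5,0,0,0,-0.5],[0,2.2,3.5,0,0,0,-0.5],[0,2.2,3.5,0,0,0,-0.5],[0,2.2,3.5,0,0,0,-0.5],[0,2.2,3.5,0,0,0,-0.5],[0,2.2,3.5,0,0,0,-0.5],[0,2.2,3.5,0,0,0,-0.5],[0,2.2,3.5,0,0,0,-0.5],[0,2.2,3.5,0,0,0,-0.5],[0,2.2,3.5,0,0,0,-0.8],[0,0,0,0,0,0,0],[0,0,0,0,0,0,0]]]'; python3 -c "
from workcell import manip;print(manip.get_obs())"
```

```text
clock: 1.85
position: [0.4035, -0.1897, 0.2311]
ee_rot: [0.998, 0.058, -0.0, 0.0]
ft_force: [-0.3, 0.4, -0.1]
grip_width: 0.002
grasp_force: 0.0
{'clock': 1.85, 'joint_pos': array([ 0.85760659, -0.04253754, -0.50081409,  1.88235034, -0.02084773,
        1.29715956, -1.09231687]), 'joint_velocities': array([ 0.01252243, -0.00111071,  0.0142683 ,  0.00054713, -0.00125929,
        0.00168516, -0.00123497]), 'tau': array([-1.17041945e+00, -3.25515246e+01, -4.44005420e-01, -3.88175261e+01,
       -1.24722873e-01, -1.36750715e-02, -6.51440467e-02]), 'position': array([ 0.40346864, -0.18968303,  0.23108048]), 'ee_rot': array([ 9.98328249e-01,  5.77979607e-02, -3.17914955e-04,  4.96615192e-05]), 'ft_force': array([-0.29350056,  0.42547231, -0.0710591 ]), 'torque': array([-0.04875404,  0.02890888, -0.01026977]), 'grasp_force': 0.0, 'grip_width': 0.001827622975161178}
```

```bash
python3 -m crank '[[[0,0,0,-2.2,0,0,0],[0,0,0,-2.2,0,0,0],[0,0,0,-2.2,0,0,0],[0,0,0,-2.2,0,0,0],[0,0,0,-2.2,0,0,0],[0,0,0,-2.2,0,0,0],[0,0,0,-2.2,0,0,0],[0,0,0,-1.6,0,0,0],[0,0,0,-1.0,0,0,0],[0,1,0,0,0,0,0],[0,1,0,0,0,0,0],[0,0.6,0,0,0,0,0],[0,0.6,0.05,0,0,0,0],[0,0.6,0.05,0,0,0,0],[0,0.6,0.05,0,0,0,0],[0,0.6,0.05,0,0,0,0],[0,0.6,0.05,0,0,0,0],[0,0.6,0.05,0,0,0,0],[0,0.6,0.05,0,0,0,0]]]'
```

```text
clock: 4.22
position: [0.4723, -0.1856, 0.0513]
ee_rot: [0.998, 0.058, 0.0, 0.0]
ft_force: [-0.1, -1.5, 0.5]
grip_width: -0.002
grasp_force: 0.4
```

```bash
python3 -m crank '[[[0,0.5,0,0,0,0,0],[0,0.5,0,0,0,0,0],[0,0.4,0,0,0,0,0],[0,0.2,0,0,0,0,0],[0,0,0,0,0,0,0]]]'; python3 -m crank '[[[0,0.2,0,0,0,0,0],[0,0.1,0,0,0,0,0],[0,0,0,0,0,0,0]]]';python3 -m crank '[[[0,0.15,0,0,0,0,0],[0,0,0,0,0,0,0]]]'
```

```text
clock: 4.85
position: [0.4881, -0.1855, 0.0514]
ee_rot: [0.998, 0.058, 0.0, -0.0]
ft_force: [0.1, -0.5, 0.4]
grip_width: 0.006
grasp_force: 0.0
clock: 5.22
position: [0.491, -0.1856, 0.0513]
ee_rot: [0.998, 0.058, 0.0, 0.0]
ft_force: [-0.8, -0.0, -0.5]
grip_width: 0.001
grasp_force: 0.1
clock: 5.48
position: [0.4926, -0.1857, 0.0514]
ee_rot: [0.998, 0.058, 0.0, 0.0]
ft_force: [-1.2, 0.3, -0.4]
grip_width: 0.0
grasp_force: 0.1
```

```bash
python3 - <<'E'
from workcell import eyes
import cv2
a=eyes.camera("top")[0][185:285,200:370];b=eyes.camera("side")[0][165:315,230:410]
import numpy as np
A=cv2.resize(a,None,fx=3,fy=3,interpolation=2);B=cv2.resize(b,(360,300),interpolation=2)
C=np.zeros((600,510,3),'u1');C[:300]=A;C[300:,:360]=B
cv2.imwrite("pics/p1.png",C[:,:,::-1])
E
```

```text
(no output)
```

View pics/p1.png

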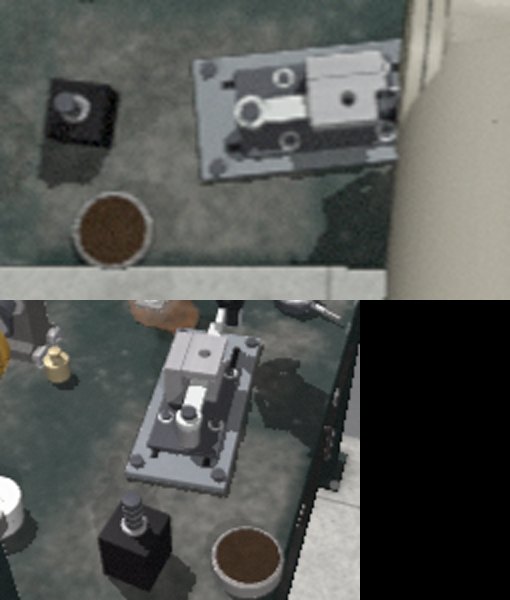

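The arm is almost closed: it lies between the ears, with the fingers at the tab. I'll push on in small steps until the stop is felt.

```bash
for i in 1; do python3 -m crank '[[[0,0.1,0,0,0,0,0],[0,0.1,0,0,0,0,0],[0,0,0,0,0,0,0]]]' | grep -E 'pos|ft'; done;  python3 -m crank '[[[0,0.1,0,0,0,0,0],[0,0,0,0,0,0,0]]]'| grep -E 'pos|ft';python3 -m crank '[[[0,0.05,0,0,0,0,0],[0,0,0,0,0,0,0]]]'| grep -E 'pos|ft'
```

```text
position: [0.4946, -0.1857, 0.0514]
ft_force: [0.5, -0.3, 0.6]
position: [0.4955, -0.1856, 0.0513]
ft_force: [0.1, 0.1, -0.5]
position: [0.4957, -0.1856, 0.0513]
ft_force: [-3.1, 0.3, 1.2]
```

```bash
python3 -m crank '[[[0,0.05,0,0,0,0,0],[0,0,0,0,0,0,0]]]'| grep -E 'pos|ft';python3 -m crank '[[[0,0.03,0,0,0,0,0],[0,0,0,0,0,0,0]]]'| grep -E 'pos|ft'
```

```text
position: [0.4958, -0.1856, 0.0512]
ft_force: [-4.5, 1.7, 3.6]
position: [0.4959, -0.1856, 0.0512]
ft_force: [-6.5, 0.6, 4.8]
```

The stop is reached: 6.5 N at TCP x 0.496, exactly where predicted. Now retract, rise and fly over the pin.

```bash
python3 -m crank '[[[0,-1,0,0,0,0,0],[0,-1,0,0,0,0,0],[0,-1,0,1,0,0,0],[0,0,0,2.5,0,0,0],[0,0,0,2.5,0,0,0],[0,0,0,2.5,0,0,0],[5,0,2,2.5,0,0,0],[5,0.3,4,0,0,0,0],[5,0.3,4,0,0,0,0],[5,0.3,4,0,0,0,0],[5,0.4,4,0,0,0,0],[5,0.4,4,0,0,0,0],[5,0.4,4,0,0,0,0],[5,0.4,4,0,0,0,0],[5,0.2,2,0,0,0,0],[5,0,0,0,0,0,0],[5,0,0,0,0,0,0]]]'
python3 - <<'E'
from workcell import manip,eyes
import cv2,numpy as np
o=manip.get_obs();print(o["position"],o["ee_rot"])
p,d=eyes.camera("wrist");c=eyes.camera_params("wrist");print(c)
cv2.imwrite("pics/w1.png",p[:,:,::-1]);np.savez("w1.npz",p=p,d=d,pos=o["position"],q=o["ee_rot"],H=c["hand_eye"],k=[c[k] for k in("fx","fy","cx","cy")])
E
```

```text
clock: 9.07
position: [0.4937, 0.1332, 0.1616]
ee_rot: [0.998, 0.057, 0.0, 0.0]
ft_force: [-0.5, -0.1, -0.2]
grip_width: 0.582
grasp_force: 0.0
[0.49373452 0.13316064 0.1615688 ] [9.98349414e-01 5.74303184e-02 1.42847311e-04 4.29900310e-04]
{'fx': 309.70691628693146, 'fy': 309.70691628693146, 'cx': 318.48592320742205, 'cy': 195.2345290796112, 'hand_eye': array([[-5.09597550e-04, -9.46254892e-01, -3.23421426e-01,
         8.32632941e-02],
       [ 9.99999325e-01, -8.19804952e-04,  8.22911591e-04,
         3.87698014e-04],
       [-1.04382661e-03, -3.23420789e-01,  9.46254672e-01,
        -1.41705867e-01],
       [ 0.00000000e+00,  0.00000000e+00,  0.00000000e+00,
         1.00000000e+00]])}
```

View pics/w1.png

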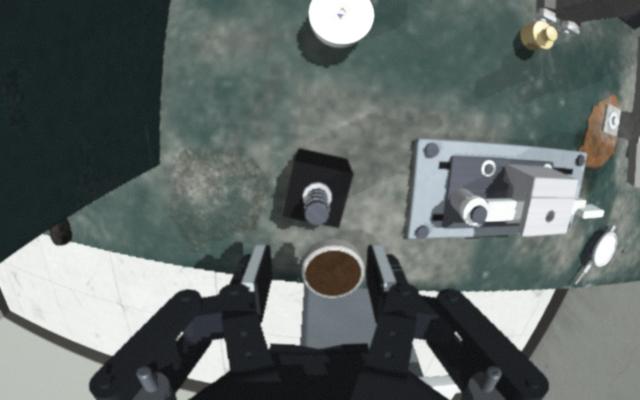

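Wrist view: knob top near (317,216), collar near (319,192), ear hole at (549,215), pivot cap at (478,213). The knob is centred between the fingers. I'll cast rays.

```bash
cat >> h.py <<'E'
from scipy.spatial.transform import Rotation as R
def wonz(f,u,v,z):
    a=np.load(f);fx,fy,cx,cy=a["k"];x,y=(u-cx)/fx,(v-cy)/fy;t=np.hypot(x,y)
    d=np.array([x*np.sinc(t/np.pi),y*np.sinc(t/np.pi),np.cos(t)])
    Rw=R.from_quat(a["q"]).as_matrix();H=a["H"];o=Rw@H[:3,3]+a["pos"];d=Rw@H[:3,:3]@d
    return o+d*(z-o[2])/d[2]
E
python3 - <<'E'
from h import *
p=np.load("w1.npz")["p"]
g=p.astype(int).sum(2)
# ear hole dark blob
r=g[200:232,532:568];m=(r<250).astype('u1');n,l,s,c=cv2.connectedComponentsWithStats(m);print(s,c+[532,200])
print(g[205:226:2,538:562:2])
for u,v,z,k in((549.3,215.5,.072,"hole"),(478.5,213,.064,"piv"),(317,216,.101,"knob"),(318,193,.065,"collar")):print(k,wonz("w1.npz",u,v,z).round(4))
E
python3 - <<'E'
import cv2,numpy as np
a=np.load("w1.npz")["p"][140:240,270:370]
cv2.imwrite("pics/wz.png",cv2.resize(a,None,fx=5,fy=5,interpolation=2)[:,:,::-1])
E
```

```text
[[   0    0   36   32 1152]] [[549.5 215.5]]
[[707 705 706 708 706 705 708 706 706 707 707 705]
 [712 712 710 710 714 712 712 708 710 711 712 708]
 [719 717 712 714 717 708 684 672 703 714 715 714]
 [715 715 712 715 702 614 435 426 612 703 707 706]
 [707 708 707 704 643 429 316 330 514 691 706 706]
 [715 716 716 702 535 323 299 319 539 704 713 714]
 [713 712 712 679 404 260 282 334 594 703 710 706]
 [708 708 707 669 386 288 311 474 676 706 702 700]
 [711 712 709 694 548 436 529 665 702 706 705 705]
 [712 711 708 709 692 676 691 705 707 707 703 702]
 [700 702 701 701 699 696 697 695 698 698 697 697]]
hole [ 0.503  -0.1008  0.072 ]
piv [ 0.4949 -0.0156  0.064 ]
knob [0.4923 0.1334 0.101 ]
collar [0.4975 0.1333 0.065 ]
```

View pics/wz.png

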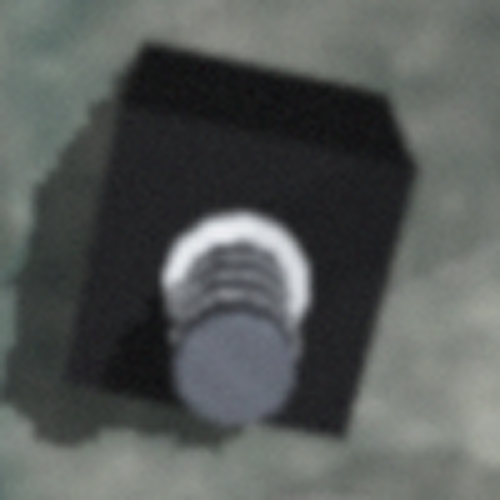

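The knob top centre is at about (317,213), so the pin is at (0.494, 0.133), and the TCP is right over it. Descend and grip.

```bash
python3 -m crank '[[[5,0,0,-2,0,0,0],[5,0,0,-2,0,0,0],[5,0,0,-2,0,0,0],[5,0,0,-1.5,0,0,0],[5,0,0,-1,0,0,0],[5,0,0,-0.8,0,0,0],[5,0,0,0,0,0,0]]]'; python3 -m crank '[[[1,0,0,0,0,0,0],[1,0,0,0,0,0,0],[1,0,0,0,0,0,0],[1,0,0,0,0,0,0],[1,0,0,0,0,0,0],[1,0,0,0,0,0,0]]]' 60
```

```text
clock: 10.0
position: [0.4936, 0.1343, 0.0681]
ee_rot: [0.998, 0.058, -0.0, 0.0]
ft_force: [0.7, 0.9, 0.7]
grip_width: 0.589
grasp_force: 0.0
clock: 10.75
position: [0.4941, 0.1345, 0.069]
ee_rot: [0.998, 0.058, 0.0, 0.0]
ft_force: [-1.5, -0.8, 6.6]
grip_width: 0.189
grasp_force: 58.4
```

```bash
python3 -m crank '[[[1,0,0,0.5,0,0,0],[1,0,0,1.5,0,0,0],[1,0,0,2,0,0,0],[1,0,0,2,0,0,0],[1,0,0,2,0,0,0],[1,0,0,1,0,0,0],[1,0.1,-2.5,0,0,0,0],[1,0.1,-3,0,0,0,0],[1,0.1,-3,0,0,0,0],[1,0.1,-3,0,0,0,0],[1,0.1,-3,0,0,0,0],[1,0.1,-3,0,0,0,0],[1,0.1,-3,0,0,0,0],[1,0.15,-3.15,0,0,0,0],[1,0,0,0,0,0,0],[1,0,0,0,0,0,0]]]'
python3 - <<'E'
from workcell import manip,eyes
import cv2,numpy as np
o=manip.get_obs();print(o["position"],o["ft_force"],o["torque"])
p,d=eyes.camera("wrist");c=eyes.camera_params("wrist")
np.savez("w2.npz",p=p,d=d,pos=o["position"],q=o["ee_rot"],H=c["hand_eye"],k=[c[k] for k in("fx","fy","cx","cy")])
s,_=eyes.camera("side");t,_=eyes.camera("top");np.savez("s2.npz",s=s,t=t)
C=np.zeros((600,800,3),'u1')
C[:300,:480]=cv2.resize(p[150:350,160:480],(480,300),interpolation=2)
C[300:,:420]=cv2.resize(s[140:240,270:410],(420,300),interpolation=2)
C[300:,420:]=cv2.resize(t[180:259,270:370],(380,300),interpolation=2)
cv2.imwrite("pics/c2.png",C[:,:,::-1])
E
```

```text
clock: 12.75
position: [0.5022, -0.1015, 0.1583]
ee_rot: [0.998, 0.058, -0.0, -0.0]
ft_force: [0.4, 0.8, -1.1]
grip_width: 0.19
grasp_force: 58.6
[ 0.50217783 -0.10147213  0.15833886] [ 0.37500834  0.76121818 -1.07536377] [ 0.0182095  -0.04440664  0.00041252]
```

View pics/c2.png

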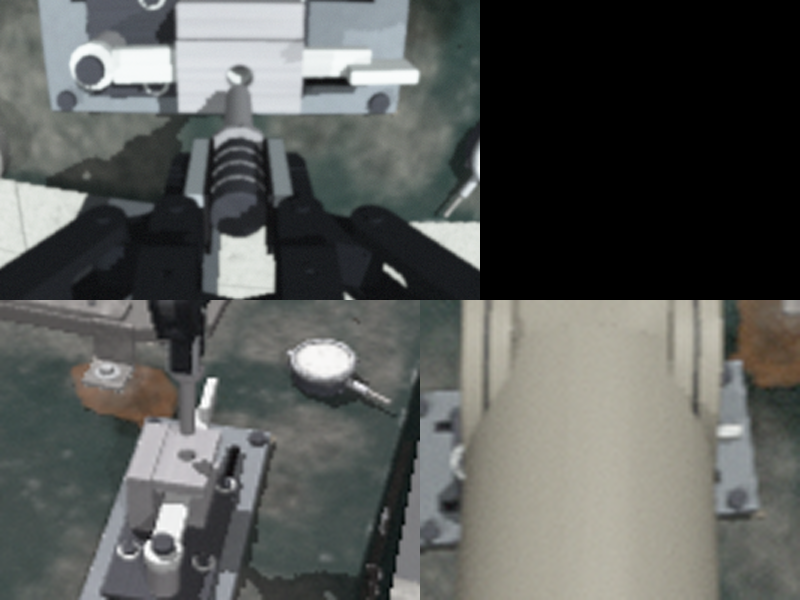

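Wrist (crop): the pin hangs straight, with its tip at about (237,88), just in front of the hole at (239,75). Side (crop): tip at about (188,432), above the hole at (187,455). I'll measure the tip relative to the hole in each view.

```bash
python3 - <<'E'
from h import *
z=.0953
print("tip side",onz("side",270+188.5/3-.33,140+430/3-.33,z).round(4),"hole side",onz("side",270+187.5/3-.33,140+455.5/3-100-.33,.072).round(4))
E
python3 - <<'E'
import cv2,numpy as np
p=np.load("w2.npz")["p"];s=np.load("s2.npz")["s"]
C=np.zeros((480,800,3),'u1')
C[:,:400]=cv2.resize(p[185:233,300:340],(400,480),interpolation=2)
C[:,400:]=cv2.resize(s[160:208,312:352],(400,480),interpolation=2)
cv2.imwrite("pics/c3.png",C[:,:,::-1])
E
```

```text
tip side [0.4193 0.1467 0.0953] hole side [ 0.5012 -0.1035  0.072 ]
```

View pics/c3.png

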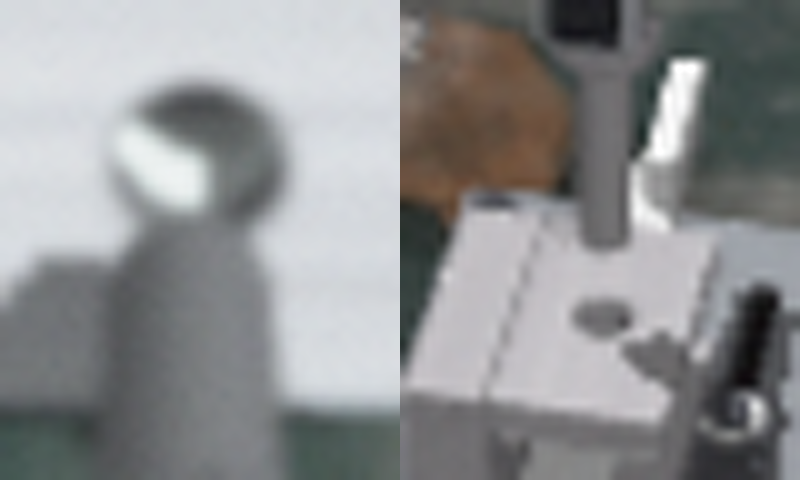

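```bash
python3 - <<'E'
from h import *
z=.0953
print("side tip",onz("side",331.95,183.6,z).round(4),"hole",onz("side",331.85,191.35,.072).round(4))
w=lambda u,v,z:wonz("w2.npz",u,v,z).round(4)
print("wrist tip far edge",w(318.75,206.8,z),"hole",w(319.25,199.7,.072))
E
```

```text
side tip [ 0.5018 -0.1036  0.0953] hole [ 0.5021 -0.1037  0.072 ]
wrist tip far edge [ 0.5069 -0.1017  0.0953] hole [ 0.5039 -0.1024  0.072 ]
```

Both views put the tip within about 1 mm of the hole. I'll shift +0.7 mm in x and -0.3 mm in y, then lower gently.

```bash
python3 -m crank '[[[1,0.07,-0.03,-0.7,0,0,0],[1,0,0,-0.7,0,0,0],[1,0,0,-0.6,0,0,0],[1,0,0,0,0,0,0]]]'|grep -E 'pos|ft'; python3 -m crank '[[[1,0,0,-0.1,0,0,0],[1,0,0,-0.1,0,0,0],[1,0,0,-0.1,0,0,0],[1,0,0,0,0,0,0]]]'|grep -E 'pos|ft'
```

```text
position: [0.5025, -0.1023, 0.1376]
ft_force: [-0.5, 0.5, -1.0]
position: [0.5029, -0.1025, 0.1353]
ft_force: [-0.3, 0.6, -2.0]
```

```bash
python3 -m crank '[[[1,0,0,-0.1,0,0,0],[1,0,0,-0.1,0,0,0],[1,0,0,0,0,0,0]]]'|grep -E 'pos|ft'; python3 -m crank '[[[1,0,0,-0.1,0,0,0],[1,0,0,0,0,0,0]]]'|grep -E 'pos|ft'
```

```text
position: [0.5029, -0.1024, 0.1332]
ft_force: [0.6, -1.1, -1.8]
position: [0.5029, -0.1024, 0.1322]
ft_force: [-0.0, -0.6, -1.6]
```

```bash
python3 -m crank '[[[1,0,0,-0.1,0,0,0],[1,0,0,-0.1,0,0,0],[1,0,0,-0.1,0,0,0],[1,0,0,0,0,0,0]]]'|grep -E 'pos|ft'; python3 -m crank '[[[1,0,0,-0.1,0,0,0],[1,0,0,-0.1,0,0,0],[1,0,0,-0.1,0,0,0],[1,0,0,0,0,0,0]]]'|grep -E 'pos|ft'
```

```text
position: [0.5029, -0.1024, 0.1292]
ft_force: [0.5, 0.3, -2.1]
position: [0.5029, -0.1024, 0.1262]
ft_force: [0.6, -0.5, -0.9]
```

```bash
python3 -m crank '[[[1,0,0,-0.1,0,0,0],[1,0,0,-0.1,0,0,0],[1,0,0,-0.1,0,0,0],[1,0,0,-0.1,0,0,0],[1,0,0,-0.1,0,0,0],[1,0,0,0,0,0,0]]]'|grep -E 'pos|ft'; python3 -m crank '[[[1,0,0,-0.1,0,0,0],[1,0,0,-0.1,0,0,0],[1,0,0,0,0,0,0]]]'|grep -E 'pos|ft'; python3 -m crank '[[[1,0,0,-0.1,0,0,0],[1,0,0,0,0,0,0]]]'|grep -E 'pos|ft'
```

```text
position: [0.5029, -0.1024, 0.1212]
ft_force: [0.8, 0.5, -0.8]
position: [0.5029, -0.1025, 0.1192]
ft_force: [-0.4, 0.1, -1.4]
position: [0.5029, -0.1024, 0.1183]
ft_force: [-0.3, 0.2, -1.3]
```

```bash
python3 -m crank '[[[1,0,0,-0.1,0,0,0],[1,0,0,0,0,0,0]]]'|grep -E 'pos|ft'; python3 -m crank '[[[1,0,0,-0.1,0,0,0],[1,0,0,0,0,0,0]]]'|grep -E 'pos|ft'; python3 -m crank '[[[1,0,0,-0.1,0,0,0],[1,0,0,-0.1,0,0,0],[1,0,0,0,0,0,0]]]'|grep -E 'pos|ft';python3 -m crank '[[[1,0,0,-0.1,0,0,0],[1,0,0,-0.1,0,0,0],[1,0,0,0,0,0,0]]]'|grep -E 'pos|ft'
```

```text
position: [0.5031, -0.1025, 0.1174]
ft_force: [-0.6, 0.7, -1.0]
position: [0.5032, -0.1024, 0.1164]
ft_force: [1.8, 0.6, -1.2]
position: [0.5029, -0.1024, 0.1142]
ft_force: [0.9, 0.8, -1.0]
position: [0.5028, -0.1024, 0.1122]
ft_force: [1.4, 0.5, -1.4]
```

The tip is wedging the eye back with about 2 N. Continue through the eye to the lower ear.

```bash
python3 -m crank '[[[1,0,0,-0.1,0,0,0],[1,0,0,-0.1,0,0,0],[1,0,0,-0.1,0,0,0],[1,0,0,-0.1,0,0,0],[1,0,0,-0.1,0,0,0],[1,0,0,-0.1,0,0,0],[1,0,0,-0.1,0,0,0],[1,0,0,0,0,0,0]]]'|grep -E 'pos|ft'; python3 -m crank '[[[1,0,0,-0.1,0,0,0],[1,0,0,-0.1,0,0,0],[1,0,0,0,0,0,0]]]'|grep -E 'pos|ft'; python3 -m crank '[[[1,0,0,-0.1,0,0,0],[1,0,0,0,0,0,0]]]'|grep -E 'pos|ft'; python3 -m crank '[[[1,0,0,-0.1,0,0,0],[1,0,0,0,0,0,0]]]'|grep -E 'pos|ft'
```

```text
position: [0.5029, -0.1024, 0.1052]
ft_force: [1.1, 1.3, -0.8]
position: [0.5029, -0.1024, 0.1032]
ft_force: [1.6, 0.6, -2.3]
position: [0.5029, -0.1025, 0.1023]
ft_force: [0.9, 0.7, -1.3]
position: [0.5029, -0.1024, 0.1013]
ft_force: [1.3, 0.7, -1.4]
```

```bash
python3 -m crank '[[[1,0,0,-0.1,0,0,0],[1,0,0,-0.1,0,0,0],[1,0,0,0,0,0,0]]]'|grep -E 'pos|ft'; python3 -m crank '[[[1,0,0,-0.1,0,0,0],[1,0,0,-0.1,0,0,0],[1,0,0,0,0,0,0]]]'|grep -E 'pos|ft'
```

```text
position: [0.5029, -0.1024, 0.0992]
ft_force: [1.3, 0.3, -1.8]
position: [0.5029, -0.1024, 0.0972]
ft_force: [2.0, 0.2, -1.3]
```

```bash
python3 -m crank '[[[1,0,0,-0.15,0,0,0],[1,0,0,-0.15,0,0,0],[1,0,0,-0.15,0,0,0],[1,0,0,-0.15,0,0,0],[1,0,0,-0.15,0,0,0],[1,0,0,-0.15,0,0,0],[1,0,0,-0.15,0,0,0],[1,0,0,-0.1,0,0,0],[1,0,0,-0.1,0,0,0],[1,0,0,0,0,0,0]]]'|grep -E 'pos|ft'; python3 -m crank '[[[1,0,0,-0.1,0,0,0],[1,0,0,-0.1,0,0,0],[1,0,0,0,0,0,0]]]'|grep -E 'pos|ft'; python3 -m crank '[[[1,0,0,-0.05,0,0,0],[1,0,0,0,0,0,0]]]'|grep -E 'pos|ft'
```

```text
position: [0.5029, -0.1024, 0.0847]
ft_force: [1.7, 0.9, -1.6]
position: [0.5029, -0.1025, 0.0827]
ft_force: [1.3, 1.0, -1.1]
position: [0.5029, -0.1024, 0.0823]
ft_force: [0.5, -0.2, -0.7]
```

```bash
python3 -m crank '[[[1,0,0,-0.05,0,0,0],[1,0,0,-0.05,0,0,0],[1,0,0,0,0,0,0]]]'|grep -E 'pos|ft'; python3 -m crank '[[[1,0,0,-0.04,0,0,0],[1,0,0,0,0,0,0]]]'|grep -E 'pos|ft'; python3 -m crank '[[[1,0,0,-0.04,0,0,0],[1,0,0,0,0,0,0]]]'|grep -E 'pos|ft'
```

```text
position: [0.5029, -0.1024, 0.0813]
ft_force: [1.8, 0.3, -1.2]
position: [0.5029, -0.1024, 0.081]
ft_force: [0.9, 0.8, 0.4]
position: [0.503, -0.1025, 0.081]
ft_force: [-1.4, 0.8, 5.6]
```

The collar is seated: 5.6 N up at TCP z 0.081, as predicted. Ease the grip, open, and check.

```bash
python3 -m crank '[[[1.4,0,0,0,0,0,0],[1.6,0,0,0,0,0,0],[1.8,0,0,0,0,0,0],[2.2,0,0,0,0,0,0],[3,0,0,0,0,0,0],[4.5,0,0,0,0,0,0],[4.5,0,0,0,0,0,0],[4.5,0,0,0,0,0,0],[4.5,0,0,0,0,0,0]]]' 20; python3 -m crank '[[[4.5,0,0,0.5,0,0,0],[4.5,0,0,1.5,0,0,0],[4.5,0,0,2,0,0,0],[4.5,0,0,2,0,0,0],[4.5,0,0,2,0,0,0],[4.5,-2,0,2,0,0,0],[4.5,-3,0,0,0,0,0],[4.5,-3,0,0,0,0,0],[4.5,0,0,0,0,0,0]]]'
python3 - <<'E'
from workcell import manip,eyes
import cv2,numpy as np
p,d=eyes.camera("wrist");s,_=eyes.camera("side")
C=np.zeros((600,640,3),'u1')
C[:300,:480]=cv2.resize(p[0:400,:],(480,300),interpolation=3)
C[300:]=cv2.resize(s[150:285,230:518],(640,300),interpolation=2)
cv2.imwrite("pics/f.png",C[:,:,::-1])
E
```

```text
clock: 24.65
position: [0.5029, -0.1025, 0.0805]
ee_rot: [0.998, 0.058, 0.0, 0.0]
ft_force: [-1.3, 0.0, 0.1]
grip_width: 0.524
grasp_force: 0.0
clock: 25.78
position: [0.4219, -0.1028, 0.1817]
ee_rot: [0.998, 0.057, 0.0, 0.001]
ft_force: [1.1, -0.0, -0.5]
grip_width: 0.528
grasp_force: 0.0
```

View pics/f.png

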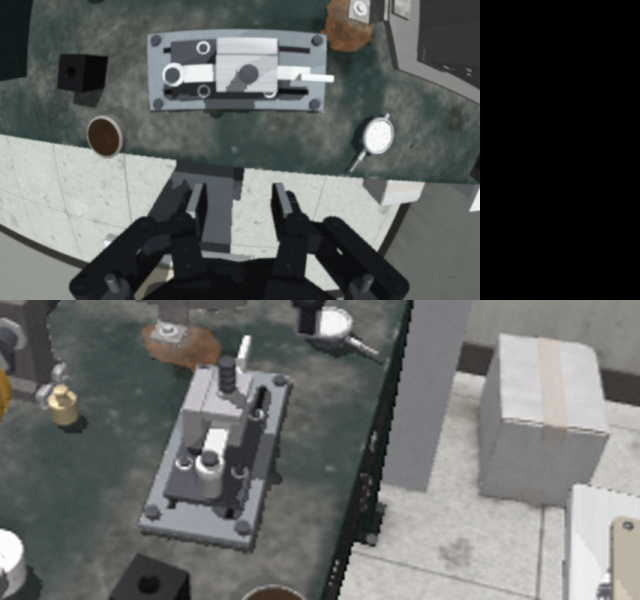

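The pin stands upright in the ear with its collar down: (227,375) in the side crop, (249,75) in the wrist crop. The arm is closed, the block is empty, the robot is clear and the bystanders in view are where they were.

```bash
python3 -c "
from workcell import job;print(job.hand_in())"
```

```text
the job is handed in; nothing more can be done
None
```

The job is handed in at about 26 s: the arm is swung fully in, the pin is lowered through all three holes until its collar rests on the upper ear, and it is released; the wrist forces I read stayed under about 10 N and I touched no bystanders.

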